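Stand the weighted slip float on its heavy end

TASK

The plain wooden float lying in the cradle is weighted in one end, and the two ends look alike. Lift it out level and hold it a moment to feel which end is heavy, then stand it upright on that end in the middle of the round dish, gently, and let go, without disturbing the things around it.

Things in the scene. Friction and masses are not known exactly. Their poses are not given: they have to be found in the camera images.
- float_mid (a point): the float: a plain light-wood round bar 140 mm long, 44 mm in diameter, its ends alike: shallow domes 10 mm high (48 mm radius of curvature); one shallow decorative groove round the middle. This point is the centre of its shape, half-way along on the axis; its x axis runs along the length (whether +x is the heavy end differs from start to start). It lies level in the cradle to begin with.
- slip_float: the same float (origin at the same centre). It weighs 0.36 kg, its centre of mass 36 mm from the middle toward the heavy end; that stays the same end throughout. On the heavy end it stands by itself and rights itself from a lean of up to about 15 degrees, swaying a second or two; on the light end it topples.
- cradle_rest (a point): the cradle's resting point, where the float's centre belongs, 75 mm above the table; x along the float's axis, z up. Two V-shaped saddles 12 mm thick stand 40 mm either side of it, 62 mm wide over their lips, which end 7 mm below the float's axis. Between the saddles the float is free underneath down to the base board, 39 mm below it.
- cradle: the cradle: a wooden base board 170 x 85 x 14 mm with two V-shaped wooden saddles, fixed to the table; origin at the centre of its underside, x along its length
- dish_floor (a point): centre of the dish's flat floor, 8 mm above the table, z up; the floor is about 100 mm across. With the float upright in the dish the float's centre is 70 mm above this point.
- dish: the dish: round, terracotta, 120 mm across the rim and 14 mm high, fixed to the table; origin at the centre of its underside
- tape_roll: bystander: roll of masking tape lying flat, 100 mm across, 24 mm high; origin at the centre of its underside
- test_tile: bystander: glazed L-shaped test tile 44 x 46 x 62 mm standing up; origin at the centre of its underside
- glaze_tub: bystander: small lidded tub, 69 mm across, 57 mm high; origin at the centre of its underside

How it is judged (in metres and radians):
On the way:
1. the float is lifted clear of the cradle, more level than upright, and held so for 0.4 s (z of float_mid in the frame of cradle_rest above 0.012 m and contact force between slip_float and cradle below 0.05 N and angle between the x axis of float_mid and the z axis of cradle_rest, either way round above 0.9 rad), for 0.4 s.
At the end, for the whole second after the job is handed in: The float stands by itself on an end in the dish, its axis within 8 degrees of vertical, its centre within 35 mm of the dish's centre line and 64 to 76 mm above the dish's floor, slower than 35 mm/s (horizontal distance between float_mid and dish_floor below 0.035 m and angle between the x axis of float_mid and the z axis of dish_floor, either way round below 0.14 rad and z of float_mid in the frame of dish_floor between 0.064 and 0.076 m and linear speed of slip_float below 0.035 m/s); the robot touches nothing.
It fails at once if the float is banged into the dish (more than 40 N) (contact force between slip_float and dish above 40 N).
It fails at once if the tape roll, the test tile or the tub is moved by more than 30 mm (distance of any of tape_roll, test_tile, glaze_tub from where it was at the start of the episode above 0.03 m).
It also fails if it takes over 48 s, if anything falls off the work surface, if the arm or the gripper's body presses on something with over 40 N, if the wrist force passes 120 N, or if a joint passes its speed limit or range.

ROBOT

A 6-joint arm with a two-finger parallel gripper is mounted at the origin on a cart in front of the work surface, level with it; the furniture and walls round the work are solid. World frame = base frame: x ahead of the robot, y to its left, z up, the work surface at z = 0. Lengths are in m, angles in degrees, forces in N, time in s.
With the tool pointing down it reaches from about 0.4 to 0.825 m from the base axis. Payload 7 kg.
Tool frame: the origin (TCP) lies on the centre line of the jaws, within the pads' length; the fingertips stand 11 mm ahead of it and the grasp point (between the pads) lies 8 mm behind it; z points along the fingers, y is the direction in which the jaws open and shut (so a half turn about z gives the same grasp; the last joint's range is limited). The gripper opens to 88 mm and grips with 3 to 60 N. Pads are 19 mm wide; open, the fingers measure 130 mm over their backs; the gripper's body (78 mm by 193 mm) begins 47 mm behind the grasp point.
Start: joints at [90.304, 20.546, 0.682, 0, -70.136, -16.507], TCP at [0.188, 0.648, 0.238] pointing down, gripper open.
Joint ranges: [-176.03, 176.03], [-82.01, 121.73], [-58.28, 71.71], [-173.87, 95.51], [-174.79, -0.11], [-173.66, 173.66]. Speed limits (degrees/s): [136.94, 136.94, 172.46, 180, 180, 180].

INTERFACE

Orientations are given as [roll, pitch, yaw] about the fixed x, y, z axes, in that order (R = Rz(yaw) Ry(pitch) Rx(roll)).
In Python, from plant import ctrl, cams, order gives the robot as it stands.
- The arm moves only by the tool jog_arm, never from a script. Its argument "motion" is a list of rows, each an object with "offset": the shift along the tool's x, y, z in mm, a list of three; "roll": the turn about the tool's z in rad; "hand": the finger opening in mm, from 0 to 87.6. A call has 1 to 20 rows; each row is the pose to reach, as a shift and turn from the pose commanded when the call began, along the tool's axes at that moment; what a row does not reach only later rows make up. A row lasts 1/12 s, in which the tool goes at most 41.7 mm and 7.16 degrees, less where a joint would pass 70% of its speed; a pose out of reach is approached as far as the arm can. A call with a gripper value outside its range is refused whole. The fingers move at their own pace and stop on an object; the grip force is fixed at half the most. Time passes only in rows, so rows that repeat a pose let the fingers close. It gives the time, the measured TCP pose, the force and the opening at its end, in the units of the state.
- ctrl.get_obs(): the state, without advancing time (a new reading comes with each control period).
- cams.snapshot(name): name is "scene" or "top" or "wrist"; returns a dict with "img" (420x560x3 uint8, red, green, blue), "K" (3x3 intrinsics, pixels), "cam_to_world" (4x4, takes a point from camera to world coordinates); the wrist camera has in their place "T_tool_cam" (4x4, takes a point from camera to tool coordinates, whose origin is the TCP and whose axes are the flange's). Camera axes: x right, y down, z forward; pixel columns grow to the right and rows downward; lengths in m; the calibration is good to about 2 mm. The wrist camera is an equidistant fisheye: a pixel r from the principal point sees the ray r / f radians off the axis. A picture is of the moment at which its call begins: read the wrist's pose just before it. There is no depth.
- order.close_job(): hands the job in, once; it reports no verdict.
The state is a dict: "clock": time; "joint_pos": joint angles; "qvel": joint speeds; "tau": joint torques, N m; "tool_pos": TCP position; "orientation": TCP orientation; "force": force on the tool from outside, world axes, zero at the start; "moment": the same for the moment, N m; "opening": finger opening in m.
Only numpy, scipy, OpenCV 4.12 (cv2) and the standard library are available. Lean on these libraries where they do the work, as an engineer would, in place of code of your own. Each camera call takes 0.05 s, during which the arm holds its last target. There are 200 camera calls.

## Working session

There is one attempt and no reset: what is moved stays moved. The work goes in short steps, Python scripts to look and compute and a tool call to move; the robot and the scene stay as the last step left them, time stands still between calls to the robot, and variables do not carry over. Pictures are saved under pics/ and viewed, about 8 in all and at most 12, crops included, and the job is handed in when it is done.

Besides the shell and the picture viewer there is one more tool, called after ">>>" by a JSON object that holds its "op" and its "data". jog_arm: Moves the arm, as the interface text tells. Its arguments: {"type":"object","properties":{"motion":{"type":"array"}},"required":["motion"]}

```bash
mkdir -p pics; ls
python3 - <<'E'
from plant import ctrl,cams,order
import cv2,numpy as np
o=ctrl.get_obs();print(o)
for n in("scene","top"):
    s=cams.snapshot(n);cv2.imwrite(f"pics/{n}0.png",s["img"][:,:,::-1]);np.savez(f"{n}0.npz",**s);print(s["K"],s["cam_to_world"])
s=cams.snapshot("wrist");print(s["T_tool_cam"],s["K"])
E
```

```text
pics
{'clock': 0.0, 'joint_pos': array([ 9.03019797e+01,  2.05903679e+01,  6.35167921e-01, -2.05104688e-02,
       -7.01378007e+01, -1.65061093e+01]), 'qvel': array([-0.05977776, -0.00068554, -0.08870074, -0.05138731,  0.0670535 ,
       -0.01871585]), 'tau': array([ 2.82479086e-04, -5.82724750e+01,  2.93055439e+01,  6.99741125e+00,
        6.92023285e-03, -1.56121405e-04]), 'tool_pos': array([0.18826521, 0.64772067, 0.2366441 ]), 'orientation': array([ 1.79905353e+02, -7.93892457e-03, -1.62111074e+01]), 'force': array([-0.02933659, -1.02170818, -0.25045542]), 'moment': array([-0.03491573,  0.03337749,  0.0183807 ]), 'opening': 0.08787544492462115}
[[490.71825378   0.         285.3948124 ]
 [  0.         490.71825378 214.68397796]
 [  0.           0.           1.        ]] [[-0.89144731 -0.30534486  0.33479278  0.19867365]
 [-0.45280146  0.62817628 -0.63274434  0.74252021]
 [-0.01710365 -0.7156529  -0.69824666  0.92793706]
 [ 0.          0.          0.          1.        ]]
[[512.00907438   0.         286.34678196]
 [  0.         512.00907438 200.47771601]
 [  0.           0.           1.        ]] [[-0.00821275 -0.98371565  0.17954407  0.34962927]
 [-0.99980455  0.00484888 -0.01916644  0.00650031]
 [ 0.01798374 -0.17966639 -0.9835632   1.3389276 ]
 [ 0.          0.          0.          1.        ]]
[[-6.43592433e-04 -9.59657126e-01 -2.81172166e-01  7.53839317e-02]
 [ 9.99999791e-01 -6.34517671e-04 -1.23315527e-04 -5.99195811e-04]
 [-6.00680838e-05 -2.81172187e-01  9.59657333e-01 -1.47334778e-01]
 [ 0.00000000e+00  0.00000000e+00  0.00000000e+00  1.00000000e+00]] [[325.1922621    0.         270.34019088]
 [  0.         325.1922621  207.04209162]
 [  0.           0.           1.        ]]
```

View pictures.

View pics/scene0.png

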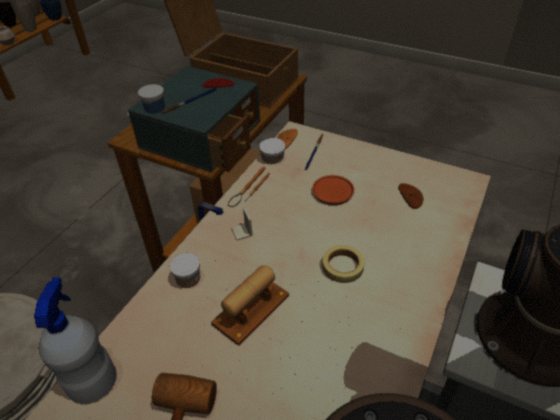

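View pics/top0.png

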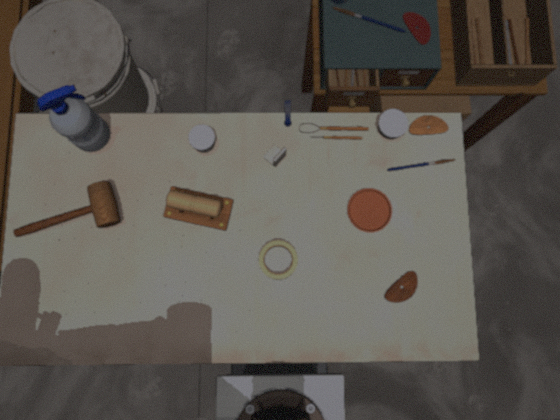

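Scene and top views: the float lies in its cradle at about (195,202) in top; dish at (370,209), tape roll (278,259), tile (275,155), tub (202,137). Enlarging both of the former.

Run:
```python
import cv2,numpy as np
t=cv2.imread("pics/top0.png");s=cv2.imread("pics/scene0.png")
a=cv2.resize(t[170:245,150:250],None,fx=4,fy=4,interpolation=2)
b=cv2.resize(t[175:250,320:420],None,fx=4,fy=4,interpolation=2)
c=cv2.resize(s[255:345,200:300],None,fx=4,fy=4,interpolation=2)[:300]
d=cv2.resize(s[160:235,290:390],None,fx=4,fy=4,interpolation=2)
cv2.imwrite("pics/crop.png",np.vstack([np.hstack([a,b]),np.hstack([c,d])]))
```

```text
(no output)
```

View pics/crop.png

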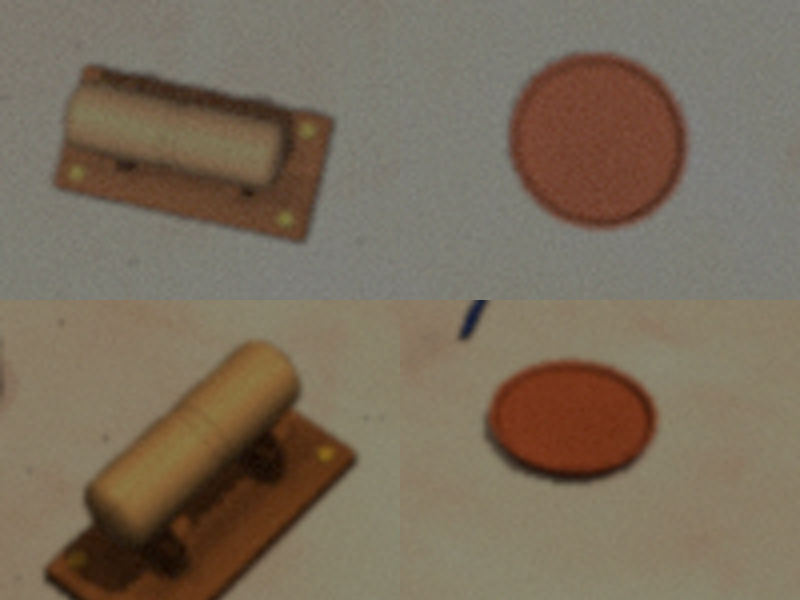

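```bash
cat > h.py <<'E'
import numpy as np
def px(n,u,v,z):
    s=np.load(f"{n}0.npz");M=s["cam_to_world"]
    r=M[:3,:3]@np.linalg.solve(s["K"],[u,v,1]);t=(z-M[2,3])/r[2]
    return M[:3,3]+t*r
E
python3 - <<'E'
from h import *
f=lambda n,u,v,z:print(n,z,px(n,u,v,z).round(4))
T=lambda a,b:(150+a/4,170+b/4)
f("top",*T(176,135.5),.078)
for c in[(88,66),(333,117),(303,242),(55,186)]:f("top",*T(*c),.014)
f("top",*T(67,117),.075);f("top",*T(285,155),.075)
f("top",369.5,210,.013)
f("scene",200+193/4,255+(442-300)/4,.078)
f("scene",290+(572-400)/4,160+(418-300)/4,.013)
f("top",278,259,.02);f("top",275,155,.04);f("top",202,137,.057)
E
```

```text
top 0.078 [0.5723 0.2122 0.078 ]
top 0.014 [0.6304 0.2815 0.014 ]
top 0.014 [0.5955 0.1202 0.014 ]
top 0.014 [0.513  0.1388 0.014 ]
top 0.014 [0.5506 0.3004 0.014 ]
top 0.075 [0.5849 0.2809 0.075 ]
top 0.075 [0.5602 0.1446 0.075 ]
top 0.013 [ 0.5651 -0.238   0.013 ]
scene 0.078 [0.5724 0.2148 0.078 ]
scene 0.013 [ 0.5629 -0.2355  0.013 ]
top 0.02 [0.4379 0.0035 0.02  ]
top 0.04 [0.708  0.0099 0.04  ]
top 0.057 [0.7523 0.1992 0.057 ]
```

>>> {"op": "jog_arm", "data": {"motion": [{"offset":[490,311,77],"roll":1.508,"hand":87.6},{"offset":[490,311,77],"roll":1.508,"hand":87.6},{"offset":[490,311,77],"roll":1.508,"hand":87.6},{"offset":[490,311,77],"roll":1.508,"hand":87.6},{"offset":[490,311,77],"roll":1.508,"hand":87.6},{"offset":[490,311,77],"roll":1.508,"hand":87.6},{"offset":[490,311,77],"roll":1.508,"hand":87.6},{"offset":[490,311,77],"roll":1.508,"hand":87.6},{"offset":[490,311,77],"roll":1.508,"hand":87.6},{"offset":[490,311,77],"roll":1.508,"hand":87.6},{"offset":[490,311,77],"roll":1.508,"hand":87.6},{"offset":[490,311,77],"roll":1.508,"hand":87.6},{"offset":[490,311,77],"roll":1.508,"hand":87.6},{"offset":[490,311,77],"roll":1.508,"hand":87.6},{"offset":[490,311,77],"roll":1.508,"hand":87.6},{"offset":[490,311,77],"roll":1.508,"hand":87.6},{"offset":[490,311,77],"roll":1.508,"hand":87.6},{"offset":[490,311,77],"roll":1.508,"hand":87.6},{"offset":[490,311,77],"roll":1.508,"hand":87.6}]}}

```text
clock: 1.73
tool_pos: [0.5715, 0.214, 0.1609]
orientation: [-180.0, 0.0, -102.5]
force: [0.5, 0.3, -0.0]
opening: 0.0878
```

```bash
cat >> h.py <<'E'
def wproj(s,o,P):
    from scipy.spatial.transform import Rotation as R
    W=np.eye(4);W[:3,:3]=R.from_euler('xyz',o["orientation"],degrees=True).as_matrix();W[:3,3]=o["tool_pos"]
    p=np.linalg.inv(W@s["T_tool_cam"])@np.r_[P,1];p=p[:3]
    th=np.arctan2(np.hypot(p[0],p[1]),p[2]);ph=np.arctan2(p[1],p[0])
    return s["K"][:2,2]+s["K"][0,0]*th*np.array([np.cos(ph),np.sin(ph)])
E
python3 - <<'E'
from plant import ctrl,cams
from h import *
import cv2
o=ctrl.get_obs();s=cams.snapshot("wrist");print(o["tool_pos"],o["orientation"],o["force"],o["moment"])
im=s["img"][:,:,::-1].copy()
a=np.radians(77.4);x=np.array([np.cos(a),np.sin(a),0]);y=np.array([-x[1],x[0],0])
c=np.array([.572,.212,.075])
for k in(-.07,0,.07):
    for q in [c+k*x+[0,0,.0219]]:
        u=wproj(s,o,q).round().astype(int);cv2.circle(im,tuple(map(int,u)),3,(0,0,255),1);print(u)
cv2.imwrite("pics/w1.png",cv2.resize(im,(800,600)))
E
```

```text
[0.57152307 0.21395579 0.16087797] [-1.79987332e+02  2.43150644e-02 -1.02506457e+02] [ 0.46876252  0.32757625 -0.00380856] [ 0.11243773 -0.03565784  0.01794143]
[268 120]
[268 223]
[268 308]
```

View pics/w1.png

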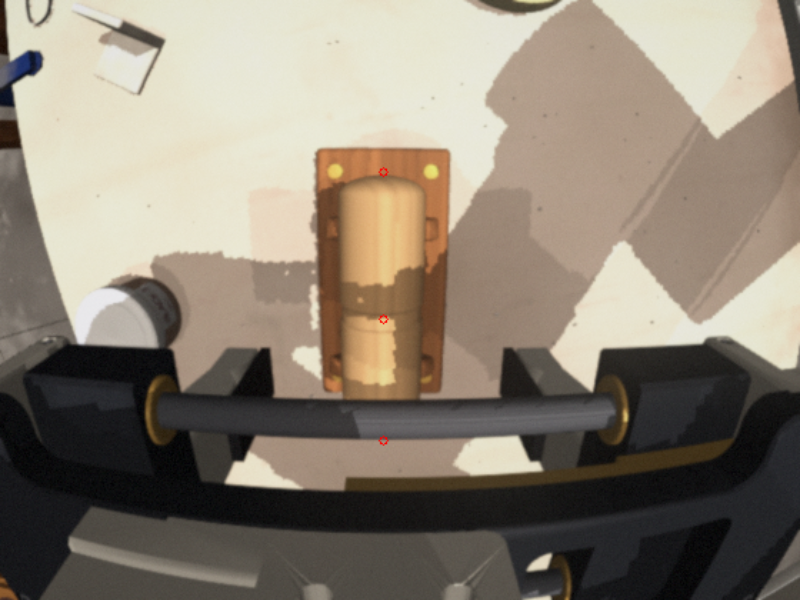

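Wrist view: groove at (383,316) in the 800-px picture, float axis vertical in the image — jaws aligned, about 3 mm shift along tool x needed. Descend and grip mid-length.

>>> {"op": "jog_arm", "data": {"motion": [{"offset":[3,0,30],"roll":0,"hand":87.6},{"offset":[3,0,60],"roll":0,"hand":87.6},{"offset":[3,0,80],"roll":0,"hand":87.6},{"offset":[3,0,94],"roll":0,"hand":87.6},{"offset":[3,0,94],"roll":0,"hand":87.6},{"offset":[3,0,94],"roll":0,"hand":87.6},{"offset":[3,0,94],"roll":0,"hand":40},{"offset":[3,0,94],"roll":0,"hand":40},{"offset":[3,0,94],"roll":0,"hand":40},{"offset":[3,0,94],"roll":0,"hand":40},{"offset":[3,0,94],"roll":0,"hand":40},{"offset":[3,0,94],"roll":0,"hand":40},{"offset":[3,0,94],"roll":0,"hand":40},{"offset":[3,0,94],"roll":0,"hand":40},{"offset":[3,0,94],"roll":0,"hand":40},{"offset":[3,0,94],"roll":0,"hand":40}]}}

```text
clock: 3.12
tool_pos: [0.5729, 0.2099, 0.0673]
orientation: [-179.9, 0.1, -102.6]
force: [4.4, -2.0, 1.7]
opening: 0.0434
```

```bash
python3 -c "
from plant import ctrl
o=ctrl.get_obs();print(o['tool_pos'],o['force'],o['moment'],o['opening'])"
```

```text
[0.57294163 0.20985084 0.06733129] [ 4.35129384 -2.01121679  1.67333256] [-0.81836969 -1.66390603 -0.08422796] 0.04344335888192504
```

>>> {"op": "jog_arm", "data": {"motion": [{"offset":[0,0,-4],"roll":0,"hand":40},{"offset":[0,0,-9],"roll":0,"hand":40},{"offset":[0,0,-14],"roll":0,"hand":40},{"offset":[0,0,-20],"roll":0,"hand":40},{"offset":[0,0,-25],"roll":0,"hand":40},{"offset":[0,0,-28],"roll":0,"hand":40},{"offset":[0,0,-28],"roll":0,"hand":40},{"offset":[0,0,-28],"roll":0,"hand":40},{"offset":[0,0,-28],"roll":0,"hand":40},{"offset":[0,0,-28],"roll":0,"hand":40},{"offset":[0,0,-28],"roll":0,"hand":40},{"offset":[0,0,-28],"roll":0,"hand":40}]}}

```text
clock: 4.12
tool_pos: [0.5713, 0.2098, 0.0943]
orientation: [180.0, -0.0, -102.6]
force: [0.4, -0.0, -4.0]
opening: 0.0432
```

Run:
```python
from plant import ctrl,cams
import cv2,numpy as np
for i in range(4):
    o=ctrl.get_obs();print(o['clock'],o['tool_pos'],o['force'].round(2),o['moment'].round(3),o['opening']);
    s=cams.snapshot("wrist" if i%2 else "scene")
    if i==3:w=s
    if i==2:c=s
a=cv2.resize(w["img"],(400,300));b=cv2.resize(c["img"][230:350,180:340],(400,300),interpolation=2)
cv2.imwrite("pics/l1.png",np.hstack([a,b])[:,:,::-1])
```

```text
4.1167 [0.57134168 0.20977362 0.0942899 ] [ 0.36 -0.02 -4.05] [-0.047 -0.024  0.008] 0.04315967614594831
4.1667 [0.57141172 0.2097859  0.09436126] [ 0.05 -0.4  -3.76] [-0.009 -0.019  0.011] 0.04308002988611229
4.2167 [0.57142512 0.20981745 0.0944087 ] [-0.75  0.33 -2.39] [-0.05  -0.043  0.006] 0.04330890157169452
4.2667 [0.57142363 0.2097917  0.09443301] [-0.29 -0.02 -3.43] [-0.016 -0.007  0.039] 0.04326581119106758
```

View pics/l1.png

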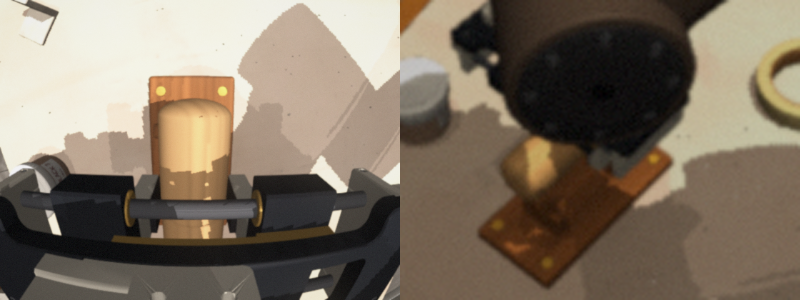

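>>> {"op": "jog_arm", "data": {"motion": [{"offset":[0,0,-10],"roll":0,"hand":40},{"offset":[0,0,-25],"roll":0,"hand":40},{"offset":[0,0,-40],"roll":0,"hand":40},{"offset":[0,0,-55],"roll":0,"hand":40},{"offset":[0,0,-70],"roll":0,"hand":40},{"offset":[0,0,-85],"roll":0,"hand":40},{"offset":[0,0,-95],"roll":0,"hand":40},{"offset":[0,0,-100],"roll":0,"hand":40},{"offset":[0,0,-100],"roll":0,"hand":40},{"offset":[0,0,-100],"roll":0,"hand":40},{"offset":[0,0,-100],"roll":0,"hand":40},{"offset":[0,0,-100],"roll":0,"hand":40}]}}

```text
clock: 5.32
tool_pos: [0.571, 0.2096, 0.1935]
orientation: [179.9, -0.1, -102.6]
force: [-0.6, 0.9, -3.1]
opening: 0.0434
```

Run:
```python
from plant import ctrl,cams
from h import *
import cv2
F=[];M=[]
for i in range(12):
    o=ctrl.get_obs();F.append(o['force']);M.append(o['moment'])
    s=cams.snapshot("scene" if i==10 else "wrist")
    if i==10:c=s
F=np.array(F);M=np.array(M)
print(o['clock'],o['tool_pos'],F.mean(0).round(2),F.std(0).round(2),M.mean(0).round(4),M.std(0).round(3),o['tau'])
a=np.radians(77.4);x=np.array([np.cos(a),np.sin(a),0]);cc=o["tool_pos"]+[0,0,.008]
for k in(-.07,-.06): print(wproj(s,o,cc+k*x+[0,0,0.0218*(k==-.06)])*400/560)
a=cv2.resize(s["img"],(400,300));b=cv2.resize(c["img"][150:330,160:400],(400,300),interpolation=2)
cv2.imwrite("pics/l2.png",np.hstack([a,b])[:,:,::-1])
```

```text
5.8667 [0.571465   0.20987195 0.19457703] [ 0.    0.19 -3.61] [0.56 0.47 0.41] [-0.0633 -0.0608 -0.0121] [0.029 0.023 0.044] [ 3.53737896e-04 -5.25669265e+01  2.91323072e+01  7.11011589e+00
  7.47078890e-02 -9.73205260e-05]
[192.0046798   90.74331197]
[191.80815117 112.03960135]
```

View pics/l2.png

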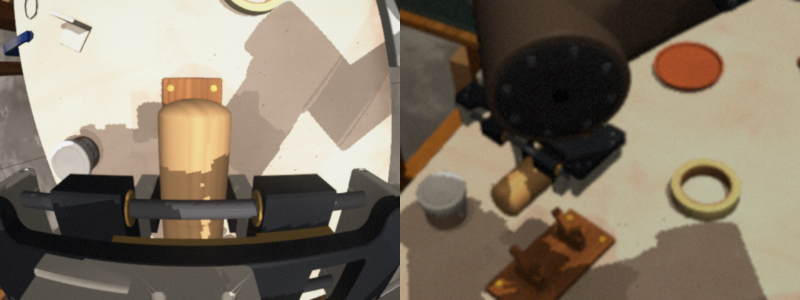

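Run:
```python
from plant import ctrl,cams
from h import *
o=ctrl.get_obs();s=cams.snapshot("wrist")
M=[];
for i in range(10): cams.snapshot("wrist");M.append(ctrl.get_obs()['moment'])
print(np.mean(M,0).round(3))
a=np.radians(77.4);x=np.array([np.cos(a),np.sin(a),0]);z=np.array([0,0,1.]);y=np.cross(z,x);cc=o["tool_pos"]+[0,0,.008]
for t in(-20,-10,0,10,20): # t>0: -y end up
    t=np.radians(t);e=-x*np.cos(t)+z*np.sin(t);n=np.cross(e,y);n*=np.sign(n[2])
    P=[cc+e*(.022+np.sqrt(.048**2-r*r))+n*r*np.cos(b)+y*r*np.sin(b) for r in np.linspace(0,.022,8) for b in np.linspace(0,6.28,24)]
    print(np.degrees(t).round(),min(wproj(s,o,p)[1] for p in P)*400/560)
np.save("M_full.npy",M)
```

```text
[-0.052 -0.042  0.005]
-20.0 92.32237511228821
-10.0 90.97599098805604
0.0 90.70929829904314
10.0 91.5450353960698
20.0 93.60958573959269
```

>>> {"op": "jog_arm", "data": {"motion": [{"offset":[0,0,30],"roll":0,"hand":40},{"offset":[0,0,60],"roll":0,"hand":40},{"offset":[0,0,85],"roll":0,"hand":40},{"offset":[0,0,100],"roll":0,"hand":40},{"offset":[0,0,110],"roll":0,"hand":40},{"offset":[0,0,117],"roll":0,"hand":40},{"offset":[0,0,122],"roll":0,"hand":40},{"offset":[0,0,126],"roll":0,"hand":40},{"offset":[0,0,127],"roll":0,"hand":40},{"offset":[0,0,127],"roll":0,"hand":40},{"offset":[0,0,127],"roll":0,"hand":70},{"offset":[0,0,127],"roll":0,"hand":70},{"offset":[0,0,127],"roll":0,"hand":70},{"offset":[0,0,127],"roll":0,"hand":70},{"offset":[0,0,127],"roll":0,"hand":70},{"offset":[0,0,127],"roll":0,"hand":70}]}}

```text
clock: 7.8
tool_pos: [0.5715, 0.2099, 0.0677]
orientation: [-180.0, 0.0, -102.6]
force: [-1.1, -0.7, 0.6]
opening: 0.0694
```

Run:
```python
from plant import ctrl,cams
import numpy as np
M=[];F=[]
for i in range(14):
    cams.snapshot("wrist");o=ctrl.get_obs();M.append(o['moment']);F.append(o['force'])
print(o['clock'],o['tool_pos'],o['opening'],np.mean(F,0).round(2),np.mean(M,0).round(3))
```

```text
8.5 [0.57145469 0.20985988 0.06753785] 0.06985617161731231 [ 0.19 -0.12  0.02] [ 0.092 -0.081  0.005]
```

Empty-gripper baseline subtracted, moment is (-0.15, +0.03) N·m, so the heavy end is at +y. Regrip toward the −y (light) end.

>>> {"op": "jog_arm", "data": {"motion": [{"offset":[8,0,0],"roll":0,"hand":70},{"offset":[16,0,0],"roll":0,"hand":70},{"offset":[22,0,0],"roll":0,"hand":70},{"offset":[22,0,0],"roll":0,"hand":70},{"offset":[22,0,0],"roll":0,"hand":40},{"offset":[22,0,0],"roll":0,"hand":40},{"offset":[22,0,0],"roll":0,"hand":40},{"offset":[22,0,0],"roll":0,"hand":40},{"offset":[22,0,0],"roll":0,"hand":40},{"offset":[22,0,0],"roll":0,"hand":40},{"offset":[22,0,0],"roll":0,"hand":40},{"offset":[22,0,-10],"roll":0,"hand":40},{"offset":[22,0,-25],"roll":0,"hand":40},{"offset":[22,0,-45],"roll":0,"hand":40},{"offset":[22,0,-65],"roll":0,"hand":40},{"offset":[22,0,-85],"roll":0,"hand":40},{"offset":[22,0,-105],"roll":0,"hand":40},{"offset":[22,0,-125],"roll":0,"hand":40},{"offset":[22,0,-140],"roll":0,"hand":40},{"offset":[22,0,-140],"roll":0,"hand":40}]}}

```text
clock: 10.17
tool_pos: [0.5671, 0.1884, 0.21]
orientation: [-179.9, 0.1, -102.6]
force: [0.6, 0.9, -3.4]
opening: 0.0436
```

Run:
```python
from plant import ctrl,cams
import numpy as np,cv2
M=[];F=[]
for i in range(10):
    s=cams.snapshot("wrist" if i<9 else "scene");o=ctrl.get_obs();M.append(o['moment']);F.append(o['force'])
    if i==8:w=s
print(o['clock'],o['tool_pos'],o['opening'],np.mean(F,0).round(2),np.mean(M,0).round(3),np.array(M)[:,0].round(2))
a=cv2.resize(w["img"],(400,300));b=cv2.resize(s["img"][150:330,160:400],(400,300),interpolation=2)
cv2.imwrite("pics/l3.png",np.hstack([a,b])[:,:,::-1])
```

```text
10.6667 [0.56645755 0.18823948 0.206884  ] 0.043529813843648964 [-0.07  0.12 -3.92] [-0.116 -0.023 -0.027] [-0.04 -0.15 -0.16 -0.11 -0.14 -0.15 -0.1  -0.12 -0.1  -0.1 ]
```

View pics/l3.png

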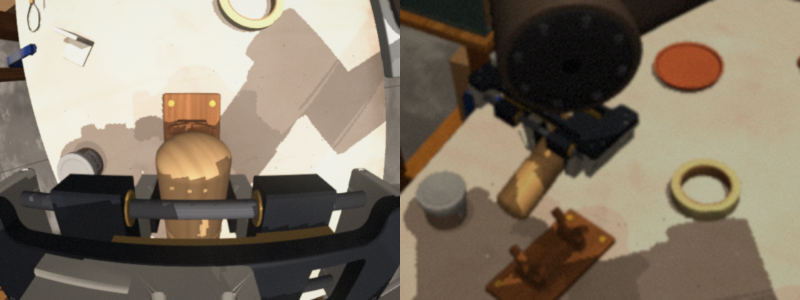

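Scene/wrist views: float held, heavy (+y) end drooping somewhat but not pivoting freely. Vertical jerks should add torque so it swings heavy-end-down in the grip.

>>> {"op": "jog_arm", "data": {"motion": [{"offset":[0,0,-125],"roll":0,"hand":40},{"offset":[0,0,-125],"roll":0,"hand":40},{"offset":[0,0,-125],"roll":0,"hand":40},{"offset":[0,0,-42],"roll":0,"hand":40},{"offset":[0,0,0],"roll":0,"hand":40},{"offset":[0,0,-42],"roll":0,"hand":40},{"offset":[0,0,-84],"roll":0,"hand":40},{"offset":[0,0,-125],"roll":0,"hand":40},{"offset":[0,0,-84],"roll":0,"hand":40},{"offset":[0,0,-42],"roll":0,"hand":40},{"offset":[0,0,0],"roll":0,"hand":40},{"offset":[0,0,-42],"roll":0,"hand":40},{"offset":[0,0,-84],"roll":0,"hand":40},{"offset":[0,0,-125],"roll":0,"hand":40},{"offset":[0,0,-84],"roll":0,"hand":40},{"offset":[0,0,-42],"roll":0,"hand":40},{"offset":[0,0,0],"roll":0,"hand":40},{"offset":[0,0,0],"roll":0,"hand":40},{"offset":[0,0,0],"roll":0,"hand":40}]}}

```text
clock: 12.25
tool_pos: [0.5659, 0.1876, 0.2064]
orientation: [179.8, -0.2, -102.6]
force: [-0.5, -0.2, -2.2]
opening: 0.0435
```

```bash
cat > look.py <<'E'
from plant import ctrl,cams
import numpy as np,cv2,sys
M=[];F=[]
n=8
for i in range(n):
    s=cams.snapshot("wrist" if i<n-1 else "scene");o=ctrl.get_obs();M.append(o['moment']);F.append(o['force'])
    if i==n-2:w=s
print(o['clock'],o['tool_pos'],o['opening'],np.mean(F,0).round(2),np.mean(M,0).round(3))
y,x=[int(v) for v in sys.argv[2:4]] if len(sys.argv)>2 else (150,160)
a=cv2.resize(w["img"],(400,300));b=cv2.resize(s["img"][y:y+180,x:x+240],(400,300),interpolation=2)
cv2.imwrite(f"pics/{sys.argv[1]}.png",np.hstack([a,b])[:,:,::-1])
E
python3 look.py l4
```

```text
12.65 [0.56716295 0.18869359 0.20895808] 0.04369913986853914 [ 0.16 -0.07 -3.09] [-0.02  -0.075  0.   ]
```

View pics/l4.png

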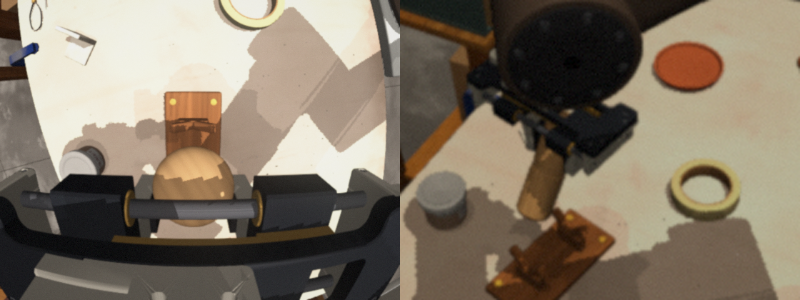

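Now about 56° below horizontal (moment lever). Now a horizontal jerk toward +y (tool −x) to bring it nearer vertical.

>>> {"op": "jog_arm", "data": {"motion": [{"offset":[5,0,-20],"roll":0,"hand":40},{"offset":[15,0,-20],"roll":0,"hand":40},{"offset":[30,0,-20],"roll":0,"hand":40},{"offset":[55,0,-20],"roll":0,"hand":40},{"offset":[90,0,-20],"roll":0,"hand":40},{"offset":[50,0,-20],"roll":0,"hand":40},{"offset":[15,0,-20],"roll":0,"hand":40},{"offset":[-12,0,-20],"roll":0,"hand":40},{"offset":[-30,0,-20],"roll":0,"hand":40},{"offset":[-40,0,-20],"roll":0,"hand":40},{"offset":[-45,0,-20],"roll":0,"hand":40},{"offset":[-45,0,-20],"roll":0,"hand":40}]}}

```text
clock: 13.65
tool_pos: [0.5762, 0.2323, 0.2269]
orientation: [180.0, -0.0, -102.6]
force: [-0.1, 0.4, -3.3]
opening: 0.0436
```

```bash
python3 look.py l5
```

```text
14.05 [0.57645093 0.23177389 0.22778208] 0.04319927516667468 [ 0.1   0.05 -3.51] [ 0.011 -0.056 -0.001]
```

View pics/l5.png

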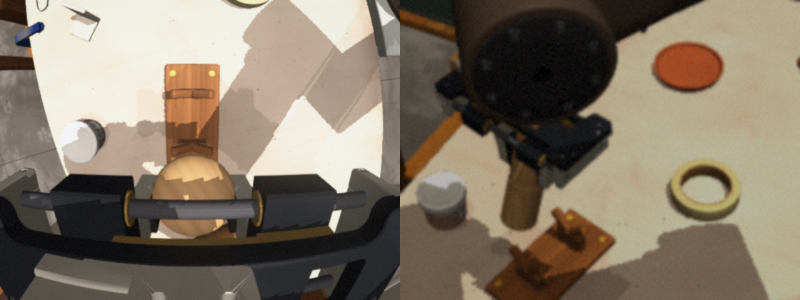

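Heavy end now about 65° down (lean ~25°). Repeat.

>>> {"op": "jog_arm", "data": {"motion": [{"offset":[5,0,0],"roll":0,"hand":40},{"offset":[15,0,0],"roll":0,"hand":40},{"offset":[30,0,0],"roll":0,"hand":40},{"offset":[55,0,0],"roll":0,"hand":40},{"offset":[95,0,0],"roll":0,"hand":40},{"offset":[54,0,0],"roll":0,"hand":40},{"offset":[13,0,0],"roll":0,"hand":40},{"offset":[-20,0,0],"roll":0,"hand":40},{"offset":[-40,0,0],"roll":0,"hand":40},{"offset":[-52,0,0],"roll":0,"hand":40},{"offset":[-58,0,0],"roll":0,"hand":40},{"offset":[-60,0,0],"roll":0,"hand":40},{"offset":[-60,0,0],"roll":0,"hand":40}]}}

```text
clock: 15.13
tool_pos: [0.5893, 0.29, 0.2275]
orientation: [180.0, -0.0, -102.6]
force: [-0.1, -0.2, -3.2]
opening: 0.0433
```

```bash
python3 look.py l6; python3 look.py l6
```

```text
15.5333 [0.58960696 0.29041904 0.22780431] 0.043533451919984485 [-0.54 -0.07 -3.48] [ 0.074 -0.066  0.001]
15.9333 [0.58957671 0.29089398 0.22751984] 0.043386682283120516 [ 0.11  0.04 -3.79] [ 0.091 -0.068 -0.001]
```

Moment offset now ≈0: float hangs near vertical. Gentle transit to above the dish.

>>> {"op": "jog_arm", "data": {"motion": [{"offset":[5,-1,0],"roll":0,"hand":40},{"offset":[15,-3,0],"roll":0,"hand":40},{"offset":[30,-5,0],"roll":0,"hand":40},{"offset":[50,-9,0],"roll":0,"hand":40},{"offset":[75,-13,0],"roll":0,"hand":40},{"offset":[105,-18,0],"roll":0,"hand":40},{"offset":[140,-24,0],"roll":0,"hand":40},{"offset":[175,-30,0],"roll":0,"hand":40},{"offset":[210,-36,0],"roll":0,"hand":40},{"offset":[245,-42,0],"roll":0,"hand":40},{"offset":[280,-48,0],"roll":0,"hand":40},{"offset":[315,-54,0],"roll":0,"hand":40},{"offset":[350,-61,0],"roll":0,"hand":40},{"offset":[385,-67,0],"roll":0,"hand":40},{"offset":[420,-73,0],"roll":0,"hand":40},{"offset":[450,-78,0],"roll":0,"hand":40},{"offset":[475,-82,0],"roll":0,"hand":40},{"offset":[495,-86,0],"roll":0,"hand":40},{"offset":[510,-88,0],"roll":0,"hand":40},{"offset":[521,-90,0],"roll":0,"hand":40}]}}

```text
clock: 17.6
tool_pos: [0.5618, -0.2401, 0.2278]
orientation: [180.0, -0.0, -102.7]
force: [0.2, -0.3, -3.3]
opening: 0.0434
```

```bash
python3 look.py l7 90 220
```

```text
18.0 [ 0.56372233 -0.23655084  0.22767922] 0.043264430542834305 [-0.1   0.03 -3.36] [ 0.14  -0.104  0.004]
```

View pics/l7.png

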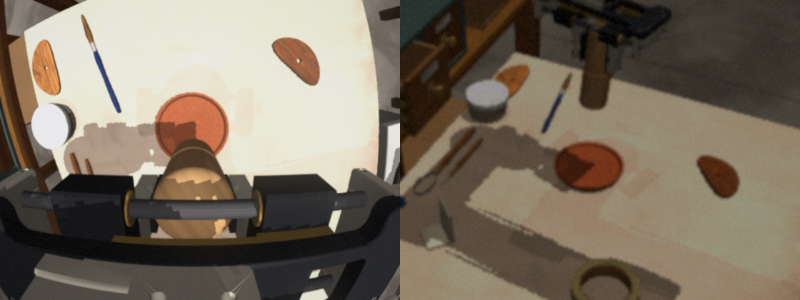

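Wrist view: float's lower end outline reaches about row 140 at (190,140), upper end top at rows ~165–228. Comparing with a model for lean.

```bash
cat > tilt.py <<'E'
from plant import ctrl,cams
from h import *
import sys
o=ctrl.get_obs();s=cams.snapshot("wrist")
d=.022
from scipy.spatial.transform import Rotation as R
X=R.from_euler('xyz',o["orientation"],degrees=True).as_matrix()[:,0];X[2]=0;X/=np.linalg.norm(X);z=np.array([0,0,1.]);y=np.cross(z,X);cc=o["tool_pos"]+[0,0,.008]
for t in range(-15,26,5): # t>0: bottom toward tool +x
    e=-z*np.cos(np.radians(t))+X*np.sin(np.radians(t));n=np.cross(e,y);mid=cc+e*d
    q=lambda sg:np.array([wproj(s,o,mid+sg*e*(.022+np.sqrt(.048**2-r*r))+n*r*np.cos(b)+y*r*np.sin(b)) for r in np.linspace(0,.022,8) for b in np.linspace(0,6.28,36)])*400/560
    B=q(1);T=q(-1);print(t,"bottom minrow",B[:,1].min().round(1),"top rows",T[:,1].min().round(1),T[:,1].max().round(1),"bot cols",B[:,0].min().round(),B[:,0].max().round(),"drop",((cc-(mid+e*.07))[2]).round(4))
E
python3 tilt.py
```

```text
-15 bottom minrow 156.7 top rows 173.2 255.1 bot cols 172.0 214.0 drop 0.0889
-10 bottom minrow 149.6 top rows 181.5 259.1 bot cols 172.0 214.0 drop 0.0906
-5 bottom minrow 142.5 top rows 190.2 262.4 bot cols 171.0 214.0 drop 0.0916
0 bottom minrow 135.6 top rows 199.0 264.9 bot cols 171.0 214.0 drop 0.092
5 bottom minrow 128.7 top rows 207.7 266.7 bot cols 171.0 214.0 drop 0.0916
10 bottom minrow 121.9 top rows 216.3 267.8 bot cols 171.0 214.0 drop 0.0906
15 bottom minrow 115.3 top rows 224.4 268.3 bot cols 170.0 215.0 drop 0.0889
20 bottom minrow 108.9 top rows 232.1 268.3 bot cols 170.0 215.0 drop 0.0865
25 bottom minrow 102.6 top rows 239.1 268.4 bot cols 169.0 216.0 drop 0.0834
```

Run:
```python
from h import *
from plant import ctrl
import cv2
s=np.load("scene0.npz");o=ctrl.get_obs();K,M=s["K"],s["cam_to_world"]
cc=o["tool_pos"]+[0,0,.008];X=np.array([-.218,-.976,0])
def pr(p):
    q=K@(M[:3,:3].T@(p-M[:3,3]));q=q[:2]/q[2];return ((q[0]-220)/.6+400,(q[1]-90)/.6)
im=cv2.imread("pics/l7.png")[:, :]
for t,c in((-15,(255,0,0)),(0,(0,255,0)),(15,(0,0,255))):
    e=np.array([0,0,-np.cos(np.radians(t))])+X*np.sin(np.radians(t))
    a,b=pr(cc+e*.03),pr(cc+e*.086);print(t,a,b)
    cv2.line(im,*[tuple(int(round(v)) for v in q) for q in(a,b)],c,1)
A=cv2.resize(im[110:250,130:250],(360,420),interpolation=2);B=cv2.resize(im[0:140,540:660],(360,420),interpolation=2)
cv2.imwrite("pics/l7b.png",np.hstack([A,B]))
```

```text
-15 (np.float64(591.4961474667807), np.float64(71.982492217498)) (np.float64(584.2178501106728), np.float64(105.18252856122682))
0 (np.float64(594.423058210321), np.float64(70.21602418907591)) (np.float64(592.4332767793412), np.float64(99.90673047149684))
15 (np.float64(597.4048722503655), np.float64(67.34669115417073)) (np.float64(600.6952729967636), np.float64(91.74033481027087))
```

View pics/l7b.png

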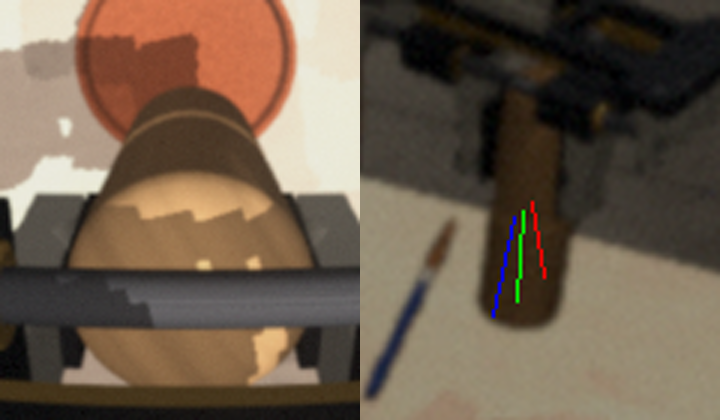

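Right panel: float's axis parallels the green (vertical) line, lean within ~2–3°; heavy end down, over the dish. Lower gently.

>>> {"op": "jog_arm", "data": {"motion": [{"offset":[0,0,5],"roll":0,"hand":40},{"offset":[0,0,15],"roll":0,"hand":40},{"offset":[0,0,28],"roll":0,"hand":40},{"offset":[0,0,42],"roll":0,"hand":40},{"offset":[0,0,56],"roll":0,"hand":40},{"offset":[0,0,70],"roll":0,"hand":40},{"offset":[0,0,84],"roll":0,"hand":40},{"offset":[0,0,98],"roll":0,"hand":40},{"offset":[0,0,108],"roll":0,"hand":40},{"offset":[0,0,115],"roll":0,"hand":40},{"offset":[0,0,120],"roll":0,"hand":40},{"offset":[0,0,123],"roll":0,"hand":40},{"offset":[0,0,125],"roll":0,"hand":40},{"offset":[0,0,126],"roll":0,"hand":40},{"offset":[0,0,127],"roll":0,"hand":40},{"offset":[0,0,128],"roll":0,"hand":40},{"offset":[0,0,129],"roll":0,"hand":40},{"offset":[0,0,130],"roll":0,"hand":40},{"offset":[0,0,130],"roll":0,"hand":40}]}}

```text
clock: 19.63
tool_pos: [0.5636, -0.2372, 0.0975]
orientation: [180.0, 0.0, -102.6]
force: [0.1, -0.2, -3.7]
opening: 0.0434
```

>>> {"op": "jog_arm", "data": {"motion": [{"offset":[0,0,0.5],"roll":0,"hand":40},{"offset":[0,0,1],"roll":0,"hand":40},{"offset":[0,0,1.5],"roll":0,"hand":40},{"offset":[0,0,2],"roll":0,"hand":40},{"offset":[0,0,2.5],"roll":0,"hand":40},{"offset":[0,0,3],"roll":0,"hand":40},{"offset":[0,0,3],"roll":0,"hand":40},{"offset":[0,0,3],"roll":0,"hand":40}]}}

```text
clock: 20.3
tool_pos: [0.5639, -0.2374, 0.0955]
orientation: [-180.0, -0.0, -102.6]
force: [-2.3, 0.8, 5.7]
opening: 0.0434
```

>>> {"op": "jog_arm", "data": {"motion": [{"offset":[0,0,-0.4],"roll":0,"hand":40},{"offset":[0,0,-0.8],"roll":0,"hand":40},{"offset":[0,0,-0.8],"roll":0,"hand":40},{"offset":[0,0,-0.8],"roll":0,"hand":40},{"offset":[0,0,-0.8],"roll":0,"hand":40}]}}

```text
clock: 20.72
tool_pos: [0.5638, -0.2373, 0.0955]
orientation: [-180.0, -0.0, -102.6]
force: [-1.9, 0.7, 3.4]
opening: 0.0431
```

```bash
python3 look.py c1 90 220
```

```text
21.1167 [ 0.56380792 -0.23727733  0.09549181] 0.04341423682037544 [-1.48  0.42  3.34] [ 0.267  0.684 -0.013]
```

>>> {"op": "jog_arm", "data": {"motion": [{"offset":[0,0,-1],"roll":0,"hand":40},{"offset":[0,0,-1.2],"roll":0,"hand":40},{"offset":[0,0,-1.2],"roll":0,"hand":44},{"offset":[0,0,-1.2],"roll":0,"hand":44.5},{"offset":[0,0,-1.2],"roll":0,"hand":45},{"offset":[0,0,-1.2],"roll":0,"hand":46},{"offset":[0,0,-1.2],"roll":0,"hand":47},{"offset":[0,0,-1.2],"roll":0,"hand":48},{"offset":[0,0,-1.2],"roll":0,"hand":50},{"offset":[0,0,-1.2],"roll":0,"hand":54},{"offset":[0,0,-1.2],"roll":0,"hand":58},{"offset":[0,0,-1.2],"roll":0,"hand":64},{"offset":[0,0,-1.2],"roll":0,"hand":70},{"offset":[0,0,-1.2],"roll":0,"hand":78},{"offset":[0,0,-1.2],"roll":0,"hand":87.6},{"offset":[0,0,-1.2],"roll":0,"hand":87.6},{"offset":[0,0,-1.2],"roll":0,"hand":87.6},{"offset":[0,0,-1.2],"roll":0,"hand":87.6},{"offset":[0,0,-1.2],"roll":0,"hand":87.6}]}}

```text
clock: 22.7
tool_pos: [0.5637, -0.2372, 0.0966]
orientation: [180.0, 0.0, -102.6]
force: [0.2, 0.0, -0.3]
opening: 0.0875
```

>>> {"op": "jog_arm", "data": {"motion": [{"offset":[0,0,0],"roll":0,"hand":87.6},{"offset":[0,0,0],"roll":0,"hand":87.6},{"offset":[0,0,0],"roll":0,"hand":87.6},{"offset":[0,0,0],"roll":0,"hand":87.6},{"offset":[0,0,0],"roll":0,"hand":87.6},{"offset":[0,0,0],"roll":0,"hand":87.6},{"offset":[0,0,-10],"roll":0,"hand":87.6},{"offset":[0,0,-25],"roll":0,"hand":87.6},{"offset":[0,0,-45],"roll":0,"hand":87.6},{"offset":[0,0,-70],"roll":0,"hand":87.6},{"offset":[0,0,-100],"roll":0,"hand":87.6},{"offset":[0,0,-130],"roll":0,"hand":87.6},{"offset":[0,0,-150],"roll":0,"hand":87.6},{"offset":[0,0,-150],"roll":0,"hand":87.6},{"offset":[0,0,-150],"roll":0,"hand":87.6},{"offset":[0,0,-150],"roll":0,"hand":87.6},{"offset":[0,0,-150],"roll":0,"hand":87.6},{"offset":[0,0,-150],"roll":0,"hand":87.6},{"offset":[0,0,-150],"roll":0,"hand":87.6}]}}

```text
clock: 24.28
tool_pos: [0.5634, -0.2372, 0.2456]
orientation: [179.9, -0.0, -102.6]
force: [-0.5, 0.2, 0.7]
opening: 0.0877
```

Run:
```python
from plant import ctrl,cams
import cv2,numpy as np
A=[cams.snapshot("scene")["img"].astype(int)]
for i in range(20):A.append(cams.snapshot("scene")["img"].astype(int))
c=lambda a:cv2.resize(a[90:210,240:400].astype(np.uint8),(400,300),interpolation=2)
print(ctrl.get_obs()["clock"],ctrl.get_obs()["force"],[round(float(np.abs(A[i]-A[-1])[90:210,240:400].mean()),2) for i in(0,5,10,15,19)])
w=cams.snapshot("wrist")["img"]
cv2.imwrite("pics/f.png",np.vstack([np.hstack([c(A[0]),c(A[-1])]),np.hstack([cv2.resize(w,(400,300)),cv2.resize(A[-1].astype(np.uint8),(400,300))])])[:,:,::-1])
```

```text
25.3333 [-1.24136656  0.02664512 -0.03748584] [2.14, 2.05, 1.99, 1.98, 1.98]
```

View pics/f.png

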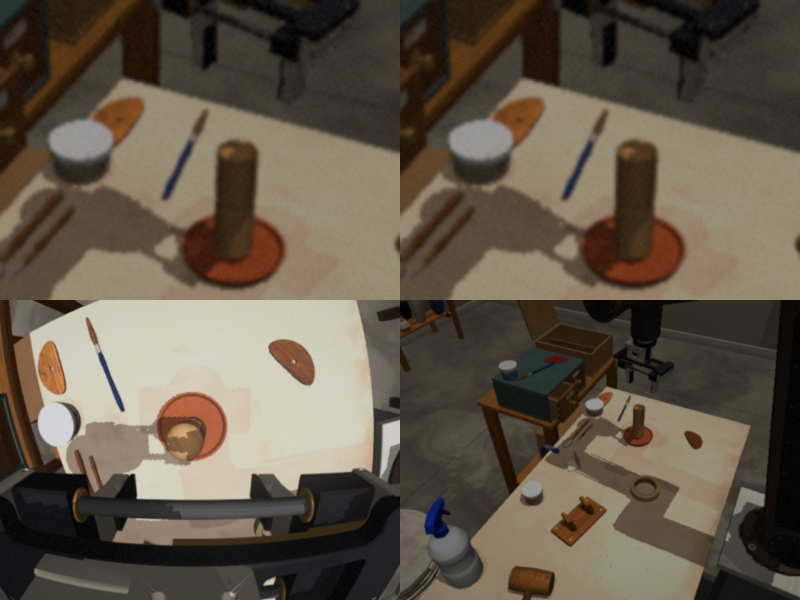

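The float stands upright near the dish's middle (scene crop: float base at about (235,250), dish centre (233,250)). It has stopped swaying, and the bystanders look unmoved.

```bash
python3 -c "
from plant import order
print(order.close_job())"
```

```text
the job is handed in; nothing more can be done
None
```

The float is standing by itself on its heavy end near the middle of the dish, and I handed the job in at about 25 s of the 48 s allowed.

**What I did:**
- I lifted the float level out of the cradle and held it for well over 0.4 s. The first moment readings were unclear, so I set it back down and took a baseline with the gripper empty. The difference, about (−0.15, +0.03) N·m against an expected (−0.124, +0.028), showed the +y end was heavy.
- I regripped it 22 mm toward the light end. It drooped but did not swing down by itself, so I used quick vertical and horizontal jerks to make it pivot heavy end down.
- I carried it to the dish and set it down with about 7–9 N of contact at the readings I took. I then opened the fingers slowly and backed off 150 mm.

**Last checks:**
- **Standing:** after release it looked upright and near the dish centre. 21 frames over the last second showed only image noise by the end. I judged the final lean and centring by eye and did not measure them.
- **Bystanders:** the tape roll, tile and tub looked unmoved.
- **Disagreement:** before lowering, the two cameras and the moment did not fully agree on the lean. The scene view gave about 1–3°. In the wrist view the float's lower end gave about 3°, but its upper end did not fit the model. The raw moment suggested up to about 15°. I trusted the scene view, and the float stayed upright when I let go.

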